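Clear the offcut and square the brass bar against the rail

TASK

On the goldsmith's squaring board a short brass offcut lies between the long brass bar and the steel rail. First set the offcut down gently on the front half of the scrap rocker's tray and let go, so that its own weight tips the tray and it slides into the bin; then push the long bar, keeping it flat on the board, until its whole side lies flush against the rail, within the rail's length. Leave the other tools where they are.

Things in the scene. Friction and masses are not known exactly. Their poses are not given: they have to be found in the camera images.
- board: Fixed cream board 280 (x) x 320 (y) x 12 mm lying on the bench. Origin: centre of its underside; its top is 12 mm above. Its x axis points from the open side towards the rail, square to it; its y axis runs along the rail. The rail is a steel angle 300 mm long centred on y = 0: its upright face looks along -x, stands at x = +105 mm, is 5 mm thick and rises 26 mm above the board's top; its foot, 26 mm wide, lies behind it.
- rail (a point): Point on the board's top at the foot of the rail's upright face, half-way along the rail; same axes as the board.
- bar: Long brass bar, 22 (x) x 200 (y) x 16 mm high, about 0.6 kg, lying loose on the board. Origin: centre of its underside; y along its length. When flush, its origin is 11 mm in front of the rail's face and its y axis is parallel to the rail. It slides on the board at about 2 to 5 N.
- offcut_mid (a point): Centre (half-way up) of the short brass offcut: 45 (x, its length) x 22 (y, its width) x 16 mm high, about 0.13 kg, lying loose on the board between bar and rail with its length roughly square to the rail. Axes are those of the offcut.
- rocker: Fixed stand of the scrap rocker. Origin: on the bench under the tray's pivot. The pivot runs along its y axis, 96 mm up. Its x axis points from the tray to the bin. The open bin is fixed to it: inside x = +36 to +171 mm, y = -61 to +61 mm, floor 6 mm up, side walls 50 mm high, far wall 70 mm, near wall 28 mm (below the tray's front edge).
- tray_spot (a point): Point on the tray's upper face in the middle of its front half, 33 mm from the pivot towards the bin; here the offcut's centre should go, with its length along x. Axes of the tray (= the rocker's when level). The smooth steel tray is 130 (x) x 105 (y) x 4 mm, its upper face 102 mm above the bench when level, with a 12 mm lip at its back edge only. Its front and side edges have no lip.
- tray (a joint): Angle of the tray about its pivot, rad: 0 level (a counterweight holds it there), growing as its front dips towards the bin, stop at 0.62. Damped: the offcut takes under a second or so to tip it; empty, it swings back to level by itself.
- file: Bystander: needle file 165 mm long, 9 mm high, lying on the board near the edge away from the rail, roughly along the rail. Origin near its middle, y along it to the steel end.
- band: Bystander: brass ring, 23 mm across, 6 mm high, on the bench between board and rocker. Origin: centre of its underside.
- pliers: Bystander: pliers about 140 mm long, 10 mm high, on the bench beside the board. Origin: at the joint, underside; x to the jaws.
- jar: Bystander: glass jar 54 mm across, 65 mm high, on the bench beyond board and rocker. Origin: centre of its underside.
- burs: Bystander: round wooden bur stand 60 mm across, about 54 mm high, beside the rocker. Origin: centre of its underside.
- offcut: The same offcut, origin at the centre of its underside; same axes.
Not all that is in view belongs to the job. Of the things shaped like the offcut, the brass one is meant.

How it is judged:
By the outcome, as a careful person would: the job done as asked, in the order asked, and still so for the second after the job is handed in, with the robot touching nothing.
It also fails if it takes over 72 s, if anything falls off the work surface, if the arm or the gripper's body presses on something with over 40 N, if the wrist force passes 120 N, or if a joint passes its speed limit or range.

ROBOT

A 6-joint arm with a two-finger parallel gripper is mounted at the origin on the work surface. World frame = base frame: x ahead of the robot, y to its left, z up, the work surface at z = 0. Lengths are in m, angles in rad, forces in N, time in s.
With the tool pointing down it reaches from about 0.35 to 0.975 m from the base axis. Payload 4.9 kg.
Tool frame: the origin (TCP) lies at the very end of the fingers, on their centre line; the grasp point (between the pads) lies 19 mm behind it (manip.grasp_offset is the distance from the TCP to the grasp point, in m); z points along the fingers, y is the line along which they close (so a half turn about z gives the same grasp; the last joint's range is limited). The gripper opens to 85 mm and grips with 20 to 120 N. Pads are 22 mm wide; open, the fingers measure 114 mm over their backs; the gripper's body (76 mm by 85 mm) begins 54 mm behind the grasp point. The pads swing forward as they close: fully open they stand 13 mm farther back than shut.
Start: joints at [1.051, 0.053, 1.613, -0, 1.476, -0.119], TCP at [0.244, 0.575, 0.195] pointing down, gripper open.
Joint ranges: [-3.01, 3.01], [-1.01, 2.22], [0.06, 2.58], [-1.02, 4.17], [0.09, 2.62], [-3.14, 3.14]. Speed limits (rad/s): [2.57, 2.57, 3.14, 3.14, 3.14, 3.14].

INTERFACE

Orientations are given as a unit quaternion [w, x, y, z].
In Python, from plant import manip, eyes, job_done, models gives the robot as it stands.
- The arm moves only by the tool servo_tool, never from a script. Its argument "motion" is one flat list of numbers, 5 for each row, row after row: the opening, from -1 (shut) to 1 (fully open), then the shift along the tool's x, y, z normalised to -1 to 1, where 1 is 120 mm, then the turn about the tool's z normalised to -1 to 1, where 1 is 45 degrees. A call has 1 to 5 rows; each row is the pose to reach, as a shift and turn from the pose commanded when the call began, along the tool's axes at that moment; what a row does not reach only later rows make up. A row lasts 1/8 s, in which the tool goes at most 62.5 mm and 10.7 degrees, less where a joint would pass 70% of its speed; a pose out of reach is approached as far as the arm can. A call with a number of a shift or a turn outside -1 to 1 is refused whole. A call with a gripper value outside its range is refused whole. The fingers move at their own pace and stop on an object; the grip force is fixed at half the most. Time passes only in rows, so rows that repeat a pose let the fingers close. It gives the time, the measured TCP pose, the force, the opening and the grip force at its end, in the units of the state.
- manip.state(): the state, without advancing time (a new reading comes with each control period).
- eyes.grab_frame(name): name is "side" or "top" or "wrist"; returns (picture, depth): 420x560x3 uint8, red, green, blue; 420x560 float32, m along the optical axis (not along the pixel's ray), 0 where there is no reading.
- eyes.camera_params(name): a dict with "fov_y" (degrees; the focal length in pixels is half the picture's height over the tangent of half this angle, whatever the lens; pixels are square), "cx", "cy" (the principal point, pixels), "pose" (4x4, takes a point from camera to world coordinates); the wrist camera has in their place "T_tool_cam" (4x4, takes a point from camera to tool coordinates, whose origin is the TCP and whose axes are the flange's). Camera axes: x right, y up, looking along -z (the intrinsics and any distortion apply to the point x, -y, -z); pixel columns grow to the right and rows downward; lengths in m; the calibration is good to about 2 mm. A picture is of the moment at which its call begins: read the wrist's pose just before it. camera_params takes no time and is no camera call.
- job_done(): hands the job in; it is judged then, once.
Trained networks look in the newest picture that a camera, given by its name, has taken for a name from the list of things; names that differ only in an ending like _2 or _b are one class to them, and where a whole thing is asked for, a point or a joint stands for the part that bears it (a point fixed in the world has none). Each returns a list of dicts, best first, with "p" (0 to 1); they miss things now and then, are a little off and sometimes report something else, mostly with a low value. They report only what shows in the picture. A call takes as long as a camera call. They do not tell look-alikes from the thing itself.
- models.regions_of(camera, label): "mask" (420x560 bool, what is visible of it) and "pixel" ([column, row] in pixels, amid what is visible of it).
The state is a dict: "time": time; "joint_pos": joint angles; "joint_vel": joint speeds; "joint_efforts": joint torques, N m; "tool_pos": TCP position; "tool_rot": TCP orientation; "contact_force": force on the tool from outside, world axes, zero at the start; "ft_torque": the same for the moment, N m; "gripper_width": opening from 0.0 (shut) to 1.0 (fully open); "grasp_force": force on a finger pad.
Only numpy, scipy, OpenCV 4.12 (cv2) and the standard library are available. Lean on these libraries where they do the work, as an engineer would, in place of code of your own. Each camera call takes 0.05 s, during which the arm holds its last target. There are 200 camera calls.

## Working session

There is one attempt and no reset: what is moved stays moved. The work goes in short steps, Python scripts to look and compute and a tool call to move; the robot and the scene stay as the last step left them, time stands still between calls to the robot, and variables do not carry over. Pictures are saved under pics/ and viewed, at most 10 in all, crops included, and the job is handed in when it is done.

Besides the shell and the picture viewer there is one more tool, called after "Call:" by a JSON object that holds its "method" and its "body", one argument or row to a line. servo_tool: Moves the arm, as the interface text tells. Its arguments: {"type":"object","properties":{"motion":{"type":"array","items":{"type":"number","minimum":-1,"maximum":1}}},"required":["motion"]}

```bash
mkdir -p pics; cat > h.py <<'E'
import numpy as np, cv2
from plant import manip, eyes, models
from scipy.spatial.transform import Rotation as R
def toolT():
    s=manip.state(); T=np.eye(4); q=s["tool_rot"]; T[:3,:3]=R.from_quat([q[1],q[2],q[3],q[0]]).as_matrix(); T[:3,3]=s["tool_pos"]; return T
def grab(n):
    T=toolT(); p,d=eyes.grab_frame(n); c=eyes.camera_params(n)
    P=c["pose"] if n!="wrist" else T@np.array(c["T_tool_cam"])
    return p,d,c,np.array(P)
def cloud(d,c,P):
    h,w=d.shape; f=h/2/np.tan(np.radians(c["fov_y"])/2)
    u,v=np.meshgrid(np.arange(w),np.arange(h))
    X=np.stack([(u-c["cx"])/f*d,-(v-c["cy"])/f*d,-d],-1)
    return X@P[:3,:3].T+P[:3,3]
def save(p,n): cv2.imwrite("pics/"+n,p[:,:,::-1])
E
python3 - <<'E'
from h import *
for n in ["top","side"]:
    p,d,c,P=grab(n); save(p,n+"0.png"); print({k:v for k,v in c.items()})
    np.savez(n+".npz",p=p,d=d,P=P,X=cloud(d,c,P))
    X=cloud(d,c,P)
    for l in ["offcut","bar","board","rocker","tray","file","band"]:
        for r in models.regions_of(n,l)[:3]:
            m=r["mask"]&(d>0); print(n,l,round(r["p"],2),np.round(r["pixel"]),m.sum(),np.round(np.median(X[m],0),3) if m.any() else "")
print(manip.state())
E
```

```text
{'fov_y': 42.822658092635834, 'cx': 282.11891114172397, 'cy': 207.33332761306465, 'pose': array([[ 0.02184657,  0.99631613, -0.082927  ,  0.45259977],
       [-0.99974519,  0.02224239,  0.00385224,  0.0467131 ],
       [ 0.00568254,  0.08282171,  0.99654818,  1.50590932],
       [ 0.        ,  0.        ,  0.        ,  1.        ]])}
top offcut 0.63 [350. 214.] 110 [ 0.57  -0.15   0.029]
top offcut 0.58 [347. 156.] 108 [ 0.727 -0.136  0.016]
top offcut 0.56 [269. 254.] 137 [0.446 0.072 0.016]
top board 0.82 [360. 237.] 10511 [ 0.502 -0.17   0.013]
top rocker 0.95 [189. 226.] 4591 [0.518 0.305 0.046]
top tray 0.92 [178. 242.] 2005 [0.469 0.314 0.103]
top file 0.74 [363. 279.] 182 [ 0.38  -0.187  0.019]
top file 0.35 [115. 273.] 429 [0.382 0.495 0.028]
top band 0.26 [176. 241.] 2128 [0.468 0.314 0.103]
{'fov_y': 42.720273037085924, 'cx': 265.9317507675433, 'cy': 203.4042406125679, 'pose': array([[-0.95429816,  0.22606451, -0.19547345,  0.27910125],
       [-0.29855032, -0.75070864,  0.58932524,  0.90034637],
       [-0.01351808,  0.62075065,  0.78389151,  1.23723554],
       [ 0.      
[... 539 characters left out ...]
 0.8, 'joint_pos': array([ 1.05097401e+00,  5.26477076e-02,  1.61288079e+00, -9.20775582e-06,
        1.47598131e+00, -1.19003046e-01]), 'joint_vel': array([ 0.00024031, -0.00075896, -0.0010762 ,  0.00210341, -0.00015054,
        0.00173481]), 'joint_efforts': array([-4.38785059e-05, -3.93638778e+01, -3.70438385e+01,  4.22667767e-05,
        3.66532140e-05,  7.22574725e-06]), 'tool_pos': array([0.24386088, 0.57545975, 0.19504752]), 'tool_rot': array([1.73585833e-05, 1.99070356e-01, 9.79985200e-01, 3.78886240e-05]), 'contact_force': array([-1.18798323, -0.55661021, -0.46281429]), 'ft_torque': array([0.03610609, 0.06908938, 0.01764271]), 'grasp_force': 0.0, 'gripper_width': 1.0008273111859896}
```

View pics/top0.png

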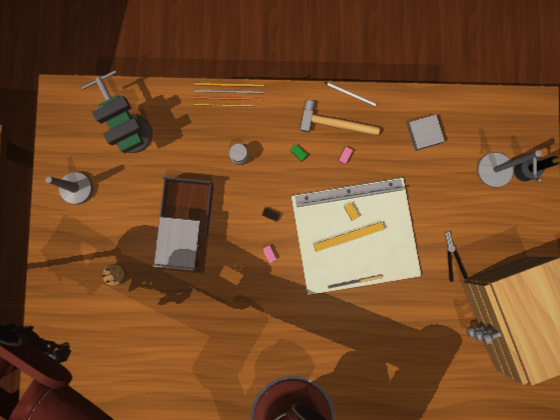

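```bash
python3 - <<'E'
import numpy as np,cv2
z=np.load("top.npz"); p=z["p"][110:310,260:460]; cv2.imwrite("pics/crop.png",cv2.resize(p[:,:,::-1],(600,600),interpolation=cv2.INTER_CUBIC))
z=np.load("top.npz");X=z["X"];d=z["d"];hsv=cv2.cvtColor(z["p"],cv2.COLOR_RGB2HSV)
for u,v in [(350,214),(347,156),(269,254)]: print(u,v,hsv[v-1:v+2,u-1:u+2].reshape(-1,3).mean(0),z["p"][v,u])
E
```

```text
350 214 [ 20.         184.88888889 204.66666667] [216 164  58]
347 156 [170.33333333 114.88888889 214.11111111] [216 118 150]
269 254 [170.11111111 107.55555556 213.44444444] [214 124 152]
```

View pics/crop.png

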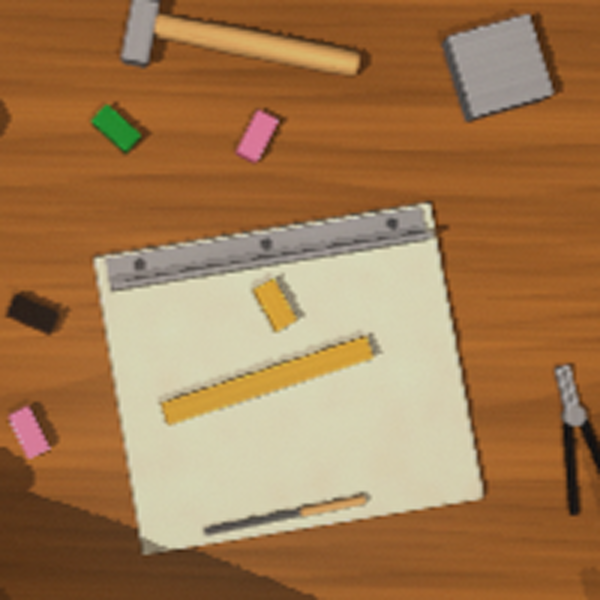

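The look-alikes are brass (350,214), pink (347,156), pink (269,254), green (299,152) and black (271,214). The crop shows that only (350,214) is brass, and it lies between the bar and the rail, so it is the offcut meant. Next I'll fit the geometry.

```bash
cat >> h.py <<'E'
def rect(pts):
    """min-area rect of xy points: centre, (long, short), heading of long axis [deg]"""
    r=cv2.minAreaRect((pts[:,:2]*1000).astype(np.float32)); b=cv2.boxPoints(r)
    e=[b[1]-b[0],b[2]-b[1]]; e.sort(key=lambda v:-np.linalg.norm(v))
    return np.round(r[0],1),np.round([np.linalg.norm(v) for v in e],1),round(float(np.degrees(np.arctan2(e[0][1],e[0][0]))%180),2)
E
python3 - <<'E'
from h import *
for n in ["top","side"]:
    z=np.load(n+".npz");X=z["X"];p=z["p"];hsv=cv2.cvtColor(p,cv2.COLOR_RGB2HSV)
    Z=X[...,2]; brass=(hsv[...,0]>14)&(hsv[...,0]<26)&(hsv[...,1]>130)&(Z>.021)&(Z<.036)&(X[...,0]>.4)&(X[...,0]<.68)&(abs(X[...,1]+.15)<.2)
    k,lab,st,_=cv2.connectedComponentsWithStats(brass.astype(np.uint8))
    for i in range(1,k):
        if st[i,4]>40: print(n,st[i,4],rect(X[lab==i]),np.median(Z[lab==i]))
    t=(Z>.095)&(Z<.108)&(X[...,0]>.35)&(X[...,0]<.62)&(abs(X[...,1]-.31)<.1)&(hsv[...,1]<90); print("tray",t.sum(),rect(X[t]),np.percentile(Z[t],[5,50,95]))
    r=(Z>.033)&(Z<.042)&(X[...,0]>.55)&(X[...,0]<.7)&(abs(X[...,1]+.14)<.2);print("railtop",r.sum(),rect(X[r]) if r.sum()>5 else "")
    b=(Z>.007)&(Z<.018)&(hsv[...,1]<80)&(X[...,0]>.3)&(X[...,0]<.72)&(abs(X[...,1]+.15)<.22)&(hsv[...,2]>60)
    k,lab,st,_=cv2.connectedComponentsWithStats(b.astype(np.uint8)); i=1+st[1:,4].argmax(); print("board",rect(X[lab==i]))
E
```

```text
top 121 (array([ 569.3, -151.1]), array([43.2, 22.4], dtype=float32), 28.92) 0.029388874087006966
top 525 (array([ 499.4, -144.6]), array([198.6,  20.5], dtype=float32), 109.26) 0.028459233244066295
tray 1883 (array([470.4, 313.3]), array([127.2, 109.1], dtype=float32), 175.32) [0.09808732 0.10248415 0.1067018 ]
railtop 187 (array([ 584.2, -151.1]), array([299.4,  55. ], dtype=float32), 100.41)
board (array([ 503.5, -166.3]), array([320.7, 279.4], dtype=float32), 100.56)
side 43 (array([ 571.5, -146.9]), array([35.4, 22.1], dtype=float32), 22.6) 0.028609018036132028
tray 2097 (array([472.6, 314.3]), array([131.1, 110.4], dtype=float32), 175.21) [0.09870304 0.10254034 0.10606476]
railtop 124 (array([ 587.8, -151.4]), array([307.3,  55.5], dtype=float32), 100.78)
board (array([ 506.7, -167.8]), array([332.3, 280.8], dtype=float32), 100.78)
```

Call:
{"method": "servo_tool", "body": {
  "motion": [0.3, -0.975, -0.9, 0, 0, 0.3, -0.975, -0.9, 0, 0, 0.3, -0.975, -0.9, 0, 0]
}}

```text
time: 1.18
tool_pos: [0.3102, 0.4283, 0.195]
tool_rot: [0.0, 0.2, 0.98, -0.0]
contact_force: [0.7, -0.2, 0.0]
gripper_width: 0.649
grasp_force: 0.0
```

Call:
{"method": "servo_tool", "body": {
  "motion": [0.3, -0.975, -0.9, 0, 0, 0.3, -0.975, -0.9, 0, 0, 0.3, -0.975, -0.9, 0, 0]
}}

```text
time: 1.55
tool_pos: [0.3758, 0.2831, 0.1952]
tool_rot: [0.0, 0.2, 0.98, 0.0]
contact_force: [0.4, 0.1, 0.7]
gripper_width: 0.647
grasp_force: 0.0
```

Call:
{"method": "servo_tool", "body": {
  "motion": [0.3, -0.975, -0.9, 0, 0, 0.3, -0.975, -0.9, 0, 0, 0.3, -0.975, -0.9, 0, 0]
}}

```text
time: 1.92
tool_pos: [0.4414, 0.1378, 0.1954]
tool_rot: [0.001, 0.2, 0.98, 0.0]
contact_force: [0.7, -0.2, 0.5]
gripper_width: 0.647
grasp_force: 0.0
```

Call:
{"method": "servo_tool", "body": {
  "motion": [0.3, -0.975, -0.9, 0, -0.6, 0.3, -0.975, -0.9, 0, -0.6, 0.3, -0.975, -0.9, 0, -0.6, 0.3, -0.975, -0.9, 0, -0.6]
}}

```text
time: 2.42
tool_pos: [0.5069, -0.0075, 0.195]
tool_rot: [-0.0, -0.033, 0.999, -0.0]
contact_force: [0.4, -0.9, 0.1]
gripper_width: 0.651
grasp_force: 0.0
```

```bash
cat >> h.py <<'E'
def goto(x,y,z,head=None):
    """shift (tool axes, /120mm) and turn (/45deg) to world TCP in m and tool-x heading in deg"""
    T=toolT(); s=T[:3,:3].T@(np.array([x,y,z])-T[:3,3])/.12
    h=np.degrees(np.arctan2(T[1,0],T[0,0])); t=None if head is None else -(((head-h)+180)%360-180)/45
    print("shift",np.round(s,3),"turn",t,"heading",round(h,2),"pos",np.round(T[:3,3],4))
E
python3 -c "
from h import *
goto(.55,-.151,.195,208.9); print(manip.state()['joint_pos'],manip.state()['time'])"
```

```text
shift [-0.28  -1.217  0.   ] turn -0.558452093060843 heading -176.23 pos [ 0.5069 -0.0075  0.195 ]
[-1.61473656e-01 -2.35068456e-01  1.88206875e+00 -3.40359386e-04
  1.49467649e+00 -1.79803702e+00] 2.425
```

Call:
{"method": "servo_tool", "body": {
  "motion": [0.3, -0.28, -1, 0.1, -0.56, 0.3, -0.28, -1, 0.1, -0.56, 0.3, -0.28, -1, 0.1, -0.56, 0.3, -0.28, -1, 0.1, -0.56]
}}

```text
time: 2.92
tool_pos: [0.548, -0.1219, 0.1828]
tool_rot: [-0.0, -0.251, 0.968, 0.0]
contact_force: [-0.2, 0.5, -0.2]
gripper_width: 0.648
grasp_force: 0.0
```

```bash
python3 - <<'E'
from h import *
p,d,c,P=grab("wrist"); save(p,"w1.png"); X=cloud(d,c,P); np.savez("w1.npz",p=p,X=X)
hsv=cv2.cvtColor(p,cv2.COLOR_RGB2HSV);Z=X[...,2]
brass=(hsv[...,0]>12)&(hsv[...,0]<28)&(hsv[...,1]>110)&(Z>.02)&(Z<.036)&(d>0)
k,lab,st,_=cv2.connectedComponentsWithStats(brass.astype(np.uint8))
for i in range(1,k):
    if st[i,4]>300: print(st[i],rect(X[lab==i]),np.median(Z[lab==i]))
r=(Z>.034)&(Z<.042)&(d>0); print(r.sum(), rect(X[r]) if r.sum()>10 else "")
goto(.5693,-.1511,.195,208.9); print(c["T_tool_cam"])
E
```

```text
[ 186  111  189   53 3992] (array([ 501.5, -146.5]), array([199.5,  22. ], dtype=float32), 109.31) 0.028667354761934077
[235 170  22  41 813] (array([ 571.4, -152.9]), array([45.3, 21.9], dtype=float32), 30.12) 0.02856471771278818
2095 (array([658.8,  -3.3]), array([557.2, 183.2], dtype=float32), 103.81)
shift [-0.034 -0.303 -0.101] turn 0.0057473926579000864 heading -150.84 pos [ 0.548  -0.1214  0.183 ]
[[ 6.19588808e-04  9.55973438e-01  2.93452555e-01  7.44729318e-02]
 [ 9.99999390e-01 -8.60652545e-04  6.92352269e-04 -1.12905572e-03]
 [ 9.14431067e-04  2.93451947e-01 -9.55973388e-01 -1.79563428e-01]
 [ 0.00000000e+00  0.00000000e+00  0.00000000e+00  1.00000000e+00]]
```

View pics/w1.png

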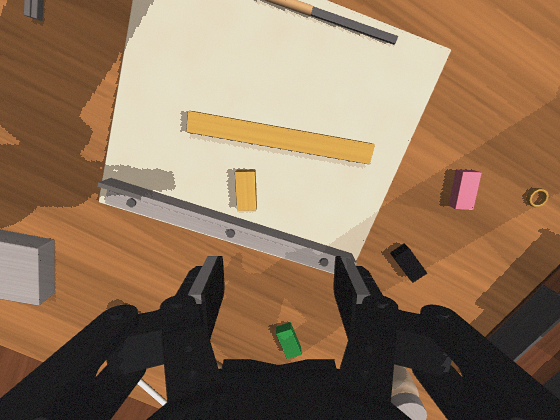

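The wrist view shows the brass offcut at (245,190) between bar and rail, with its fitted size 45.3 x 21.9 mm matching the description.

```bash
python3 -c "
from h import *
goto(.5712,-.1526,.06,210.1)"
```

```text
shift [-0.042 -0.322  1.024] turn -0.020919274008765063 heading -150.84 pos [ 0.548  -0.1214  0.183 ]
```

Call:
{"method": "servo_tool", "body": {
  "motion": [0.2, -0.042, -0.322, 0.4, -0.021, 0.2, -0.042, -0.322, 0.9, -0.021, 0.2, -0.042, -0.322, 1.0, -0.021, 0.2, -0.042, -0.322, 1.0, -0.021]
}}

```text
time: 3.48
tool_pos: [0.5713, -0.1524, 0.0633]
tool_rot: [-0.0, -0.261, 0.965, 0.0]
contact_force: [-0.4, 0.6, 0.8]
gripper_width: 0.6
grasp_force: 0.0
```

```bash
python3 -c "
from h import *
goto(.5712,-.1526,.0145,210.1)"
```

```text
shift [ 0.001 -0.001  0.407] turn 0.0027191752702290413 heading -149.78 pos [ 0.5713 -0.1524  0.0633]
```

Call:
{"method": "servo_tool", "body": {
  "motion": [0.2, 0, 0, 0.25, 0, 0.2, 0, 0, 0.4, 0, 0.2, 0, 0, 0.405, 0, -1, 0, 0, 0.405, 0, -1, 0, 0, 0.405, 0]
}}

```text
time: 4.1
tool_pos: [0.5725, -0.1539, 0.0159]
tool_rot: [0.001, -0.26, 0.966, -0.001]
contact_force: [0.1, 0.2, -0.1]
gripper_width: 0.178
grasp_force: 0.0
```

Call:
{"method": "servo_tool", "body": {
  "motion": [-1, 0, 0, 0, 0, -1, 0, 0, 0, 0, -1, 0, 0, 0, 0]
}}

```text
time: 4.47
tool_pos: [0.5714, -0.1535, 0.0145]
tool_rot: [-0.0, -0.26, 0.966, 0.0]
contact_force: [0.3, -0.3, -0.0]
gripper_width: -0.001
grasp_force: 0.0
```

The gripper closed empty, so I'll raise it and look.

Call:
{"method": "servo_tool", "body": {
  "motion": [-1, 0, 0, -0.4, 0, -1, 0, 0, -0.7, 0, -1, 0, 0, -1, 0, 0.3, 0, 0, -1, 0, 0.3, 0, 0, -1, 0]
}}

```text
time: 5.1
tool_pos: [0.5709, -0.1533, 0.1335]
tool_rot: [-0.0, -0.26, 0.966, 0.0]
contact_force: [-0.6, 0.9, -1.2]
gripper_width: 0.419
grasp_force: 0.0
```

```bash
cat >> h.py <<'E'
def brass(n,pic):
    p,d,c,P=grab(n); save(p,pic); X=cloud(d,c,P); hsv=cv2.cvtColor(p,cv2.COLOR_RGB2HSV);Z=X[...,2]
    b=(hsv[...,0]>12)&(hsv[...,0]<28)&(hsv[...,1]>110)&(Z>.02)&(Z<.036)&(d>0)
    k,lab,st,_=cv2.connectedComponentsWithStats(b.astype(np.uint8))
    for i in range(1,k):
        if st[i,4]>60: print(n,st[i],rect(X[lab==i]),np.median(Z[lab==i]))
    return p,d,c,P,X
E
python3 - <<'E'
from h import *
brass("wrist","w2.png");brass("top","t2.png");print(toolT().round(4))
E
```

```text
wrist [ 215  103  219   67 5449] (array([ 501.4, -146.3]), array([200.3,  21.9], dtype=float32), 109.32) 0.02859661791465007
wrist [ 269  174   23   47 1067] (array([ 571.4, -153.1]), array([44.9, 21.6], dtype=float32), 30.64) 0.028549782818955205
wrist [169 362  13  19 111] (array([ 815.4, -152.6]), array([24.4, 13. ], dtype=float32), 13.63) 0.0252225708271151
top [311 114  69  20 470] (array([ 814.4, -131.8]), array([194.6,  25.6], dtype=float32), 80.32) 0.02455390379776723
top [351 222  33  15 223] (array([ 517., -196.]), array([91.3, 20.1], dtype=float32), 109.6) 0.029179251803725492
top [314 239  17  13 118] (array([473.9, -73.6]), array([47.7, 20.8], dtype=float32), 109.59) 0.028025445097486723
top [103 264  23  22 340] (array([381. , 497.5]), array([57.6, 57.6], dtype=float32), 92.53) 0.02841480910397154
[[-0.8645 -0.5027 -0.0031  0.5703]
 [-0.5027  0.8645  0.0012 -0.1531]
 [ 0.002   0.0026 -1.      0.1324]
 [ 0.      0.      0.      1.    ]]
```

View pics/w2.png

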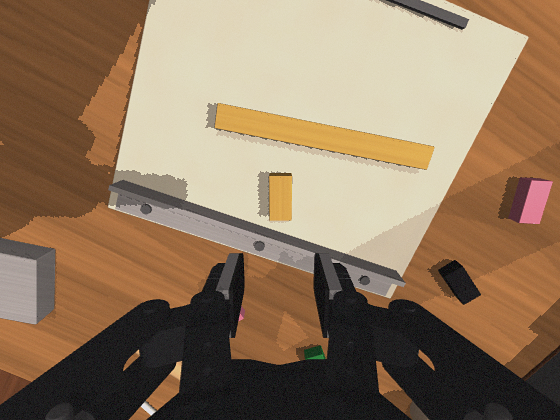

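```bash
python3 - <<'E'
from h import *
p,d,c,P=grab("wrist"); print({k:v for k,v in c.items() if k!="T_tool_cam"})
X=cloud(d,c,P); T=toolT(); Y=(X-T[:3,3])@T[:3,:3]; s=manip.state(); print(s["gripper_width"],s["contact_force"])
m=(d>0)&(d<.3)&(abs(Y[...,1])<.06)&(Y[...,2]>-.06)
print(m.sum(), d[m].min() if m.any() else 0)
for lo,hi in [(-.06,0),(0,.06)]:
    k=m&(Y[...,1]>lo)&(Y[...,1]<hi); q=Y[k]; print(len(q),"z pct",np.percentile(q[:,2],[50,90,98,100]).round(4)); t=q[q[:,2]>np.percentile(q[:,2],90)]; print("tip",t.min(0).round(4),t.max(0).round(4))
f=210/np.tan(np.radians(c["fov_y"])/2); C=np.linalg.inv(c["T_tool_cam"])@[0,0,0,1]; print("TCP px",c["cx"]+f*C[0]/-C[2],c["cy"]-f*C[1]/-C[2])
for v in range(250,300,8): print(v,[(u,Y[v,u].round(3).tolist()) for u in (220,238,322)])
E
```

```text
{'fov_y': 68.73804432776572, 'cx': 278.56918100788477, 'cy': 210.46245716251926}
0.6479575582663748 [ 0.24087488 -0.37619117 -0.34617493]
25469 0.13311765
12967 z pct [0.1194 0.1206 0.1212 0.1229]
tip [ 0.0308 -0.06    0.1206] [ 0.1689 -0.      0.1229]
12502 z pct [0.1196 0.1208 0.1215 0.1229]
tip [0.0309 0.     0.1208] [0.1688 0.06   0.1229]
TCP px 280.5584444160447 239.85529204554769
250 [(220, [-0.067, -0.066, 0.131]), (238, [-0.061, -0.044, 0.119]), (322, [-0.057, 0.043, 0.11])]
258 [(220, [0.01, -0.029, -0.047]), (238, [-0.076, -0.046, 0.131]), (322, [-0.057, 0.041, 0.093])]
266 [(220, [0.011, -0.027, -0.057]), (238, [-0.086, -0.047, 0.131]), (322, [-0.078, 0.045, 0.115])]
274 [(220, [0.009, -0.027, -0.06]), (238, [-0.096, -0.047, 0.131]), (322, [-0.088, 0.045, 0.116])]
282 [(220, [0.006, -0.027, -0.062]), (238, [-0.106, -0.048, 0.131]), (322, [-0.106, 0.048, 0.131])]
290 [(220, [0.002, -0.027, -0.062]), (238, [-0.116, -0.048, 0.13]), (322, [-0.117, 0.049, 0.133])]
298 [(220, [-0.001, -0.027, -0.064]), (238, [-0.127, -0.048, 0.131]), (322, [-0.127, 0.049, 0.132])]
```

```bash
python3 - <<'E'
from h import *
p,d,c,P=grab("wrist")
X=cloud(d,c,P); T=toolT(); Y=(X-T[:3,3])@T[:3,:3]
for s in (-1,1):
    k=(d>0)&(d<.2)&(Y[...,1]*s>0.015)&(Y[...,1]*s<.05)&(Y[...,2]<.06); q=Y[k]; v,u=np.nonzero(k)
    print(len(q),"z max",np.percentile(q[:,2],[80,95,99,100]).round(4)); i=q[:,2].argsort()[-200:]; print(np.median(q[i],0).round(4),q[i].min(0).round(4),q[i].max(0).round(4),np.median(u[i]),np.median(v[i]),d[k][i].min(),d[k][i].max())
E
```

```text
10156 z max [-0.0805 -0.0559 -0.0464 -0.0407]
[ 0.0053 -0.0289 -0.0462] [-0.0112 -0.0412 -0.0489] [ 0.011  -0.0285 -0.0407] 221.0 267.0 0.14352436 0.156783
11309 z max [-0.0849 -0.0572 -0.0466 -0.0407]
[ 0.0052  0.0265 -0.0461] [-0.0111  0.0262 -0.0493] [ 0.0112  0.0383 -0.0407] 336.0 267.0 0.14316578 0.15614653
```

In the wrist depth image the fingertips lie about 41 mm behind the reported TCP, which explains the empty close. I'll measure this again at grasp opening.

Call:
{"method": "servo_tool", "body": {
  "motion": [-0.3, 0, 0, 0.5, 0, -0.3, 0, 0, 0.5, 0, -0.3, 0, 0, 0.5, 0]
}}

```text
time: 5.68
tool_pos: [0.5716, -0.1536, 0.075]
tool_rot: [-0.0, -0.26, 0.966, 0.0]
contact_force: [0.0, 0.2, 0.5]
gripper_width: 0.35
grasp_force: 0.0
```

```bash
cat >> h.py <<'E'
def tips():
    p,d,c,P=grab("wrist"); X=cloud(d,c,P); T=toolT(); Y=(X-T[:3,3])@T[:3,:3]
    for s in (-1,1):
        k=(d>.05)&(d<.17)&(Y[...,1]*s>0.003)&(Y[...,1]*s<.06)&(abs(Y[...,0])<.014)&(Y[...,2]<-.02); q=Y[k]; q=q[q[:,2]>q[:,2].max()-.005]
        print(len(q),"min",q.min(0).round(4),"max",q.max(0).round(4))
    return p,X
E
python3 - <<'E'
from h import *
p,X=tips(); save(p,"w3.png"); s=manip.state(); print(s["tool_pos"],s["gripper_width"])
E
```

```text
44 min [-0.0108 -0.0219 -0.0406] max [ 0.0109 -0.0153 -0.0358]
44 min [-0.0078  0.0143 -0.041 ] max [ 0.0111  0.0198 -0.036 ]
[ 0.57256161 -0.15394582  0.07629596] 0.3521409515511598
```

Call:
{"method": "servo_tool", "body": {
  "motion": [0.2, 0, 0, 0, 0, 0.2, 0, 0, 0.2, 0, 0.2, 0, 0, 0.4, 0, 0.2, 0, 0, 0.6, 0, 0.2, 0, 0, 0.6, 0]
}}

```text
time: 6.35
tool_pos: [0.5705, -0.1531, 0.0016]
tool_rot: [-0.001, -0.26, 0.966, 0.001]
contact_force: [0.1, 0.1, -0.4]
gripper_width: 0.599
grasp_force: 0.0
```

```bash
python3 - <<'E'
from h import *
p,X=tips(); save(p,"w4.png"); s=manip.state(); print(s["tool_pos"],s["gripper_width"],s["contact_force"])
E
```

```text
454 min [-0.0094 -0.01   -0.027 ] max [ 0.014  -0.0033 -0.0238]
568 min [-0.0098  0.0031 -0.0272] max [ 0.014   0.0118 -0.0235]
[ 0.57165517 -0.15355491  0.00302175] 0.5996269629613715 [-0.23487585  1.25413578 -0.25945666]
```

View pics/w4.png

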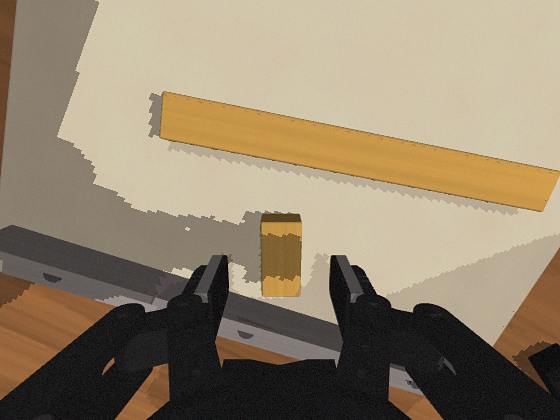

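The offcut is centred at (281,255) between the fingers, and the tips are still above it. I'll go down 21 mm and close.

Call:
{"method": "servo_tool", "body": {
  "motion": [0.2, 0, 0, 0.1, 0, 0.2, 0, 0, 0.175, 0, 0.2, 0, 0, 0.175, 0, -1, 0, 0, 0.175, 0, -1, 0, 0, 0.175, 0]
}}

```text
time: 7.02
tool_pos: [0.5719, -0.1536, -0.0178]
tool_rot: [0.0, -0.26, 0.966, -0.0]
contact_force: [0.1, 0.9, -1.4]
gripper_width: 0.238
grasp_force: 60.5
```

Call:
{"method": "servo_tool", "body": {
  "motion": [-1, 0, 0, 0, 0, -1, 0, 0, 0, 0]
}}

```text
time: 7.28
tool_pos: [0.572, -0.1537, -0.0179]
tool_rot: [0.0, -0.26, 0.966, -0.0]
contact_force: [-0.6, 0.5, 3.2]
gripper_width: 0.235
grasp_force: 61.1
```

Call:
{"method": "servo_tool", "body": {
  "motion": [-1, 0, 0, -0.3, 0, -1, 0, 0, -0.6, 0, -1, 0, 0, -1, 0, -1, 0, 0, -1, 0]
}}

```text
time: 7.78
tool_pos: [0.5745, -0.1547, 0.1063]
tool_rot: [0.004, -0.26, 0.965, -0.003]
contact_force: [0.7, -0.4, -1.5]
gripper_width: 0.235
grasp_force: 60.6
```

```bash
python3 -c "
from h import *
goto(.5044,.3113,.13,175.25); print(manip.state()['gripper_width'])"
```

```text
shift [-1.449  3.649 -0.216] turn 0.776362074419007 heading -149.81 pos [ 0.5745 -0.1547  0.1063]
0.23484070095326856
```

Call:
{"method": "servo_tool", "body": {
  "motion": [-1, -0.18, 0.46, -0.2, 0, -1, -0.36, 0.92, -0.3, 0, -1, -0.36, 0.92, -0.3, 0]
}}

```text
time: 8.15
tool_pos: [0.5524, -0.033, 0.1368]
tool_rot: [-0.0, -0.263, 0.965, 0.0]
contact_force: [0.3, 0.2, -1.9]
gripper_width: 0.235
grasp_force: 60.6
```

Call:
{"method": "servo_tool", "body": {
  "motion": [-1, -0.36, 0.92, 0, 0, -1, -0.36, 0.92, 0, 0, -1, -0.36, 0.92, 0, 0]
}}

```text
time: 8.52
tool_pos: [0.5335, 0.083, 0.1353]
tool_rot: [-0.002, -0.262, 0.965, 0.0]
contact_force: [0.1, -0.8, -1.0]
gripper_width: 0.235
grasp_force: 60.6
```

Call:
{"method": "servo_tool", "body": {
  "motion": [-1, -0.36, 0.92, 0, 0.5, -1, -0.36, 0.92, 0, 0.77, -1, -0.36, 0.92, 0, 0.77, -1, -0.36, 0.92, 0, 0.77]
}}

```text
time: 9.02
tool_pos: [0.5166, 0.1972, 0.1357]
tool_rot: [-0.001, 0.04, 0.999, -0.001]
contact_force: [0.3, 0.3, -1.2]
gripper_width: 0.235
grasp_force: 60.6
```

```bash
python3 -c "
from h import *
goto(.5044,.3113,.13,175.25); print(manip.state()['gripper_width'])"
```

```text
shift [0.178 0.94  0.046] turn 0.002726088058531357 heading 175.37 pos [0.5166 0.1972 0.1357]
0.23461602343187804
```

Call:
{"method": "servo_tool", "body": {
  "motion": [-1, 0.09, 0.47, 0, 0, -1, 0.18, 0.94, 0, 0, -1, 0.18, 0.94, 0, 0, -1, 0.18, 0.94, 0.1, 0]
}}

```text
time: 9.52
tool_pos: [0.5053, 0.311, 0.1249]
tool_rot: [0.0, 0.039, 0.999, -0.0]
contact_force: [1.0, 0.4, -1.9]
gripper_width: 0.24
grasp_force: 60.6
```

```bash
python3 - <<'E'
from h import *
p,d,c,P=grab("wrist"); save(p,"w5.png"); X=cloud(d,c,P)
for l in ["tray"]:
    for r in models.regions_of("wrist",l)[:2]:
        m=r["mask"]&(d>0); print(r["p"],r["pixel"],m.sum(),rect(X[m]),np.percentile(X[m][:,2],[5,50,95]).round(4))
m=(d>0)&(X[...,2]>.099)&(X[...,2]<.106); print(rect(X[m]),np.median(X[m][:,2]),m.sum())
goto(.5044,.3113,.0726,175.25)
E
```

```text
0.61 [280.5, 153.7] 28651 (array([485.1, 312.2]), array([187.7, 158.9], dtype=float32), 176.06) [0.1016 0.1027 0.1046]
(array([472.9, 313.3]), array([127.1, 108.8], dtype=float32), 175.53) 0.10269485338935608 27308
shift [-0.01   0.015  0.413] turn 0.003626137987900317 heading 175.41 pos [0.5033 0.3097 0.1222]
```

View pics/w5.png

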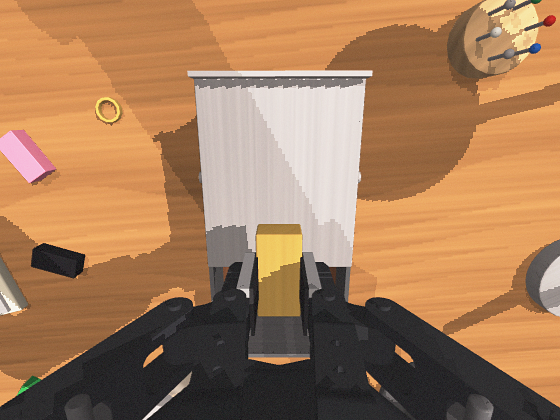

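The wrist view shows the offcut centred over the tray's front half at (280,270), with the tray's lip at row 75. I'll lower it slowly.

Call:
{"method": "servo_tool", "body": {
  "motion": [-1, 0, 0.01, 0.15, 0, -1, 0, 0.01, 0.3, 0, -1, 0, 0.01, 0.37, 0, -1, 0, 0.01, 0.395, 0, -1, 0, 0.01, 0.395, 0]
}}

```text
time: 10.25
tool_pos: [0.5044, 0.3134, 0.0781]
tool_rot: [0.0, 0.039, 0.999, 0.0]
contact_force: [0.0, 0.5, -1.2]
gripper_width: 0.235
grasp_force: 60.6
```

Call:
{"method": "servo_tool", "body": {
  "motion": [-1, 0, 0, 0.01, 0, -1, 0, 0, 0.01, 0, -1, 0, 0, 0.01, 0]
}}

```text
time: 10.62
tool_pos: [0.5045, 0.3134, 0.0771]
tool_rot: [0.0, 0.039, 0.999, 0.0]
contact_force: [-0.0, -0.2, -2.1]
gripper_width: 0.237
grasp_force: 60.6
```

Call:
{"method": "servo_tool", "body": {
  "motion": [-1, 0, 0, 0.012, 0, -1, 0, 0, 0.024, 0, -1, 0, 0, 0.03, 0, -1, 0, 0, 0.03, 0]
}}

```text
time: 11.12
tool_pos: [0.5042, 0.3133, 0.0731]
tool_rot: [-0.0, 0.039, 0.999, -0.0]
contact_force: [0.1, -0.1, -1.9]
gripper_width: 0.234
grasp_force: 60.6
```

Call:
{"method": "servo_tool", "body": {
  "motion": [-1, 0, 0, 0.006, 0, -1, 0, 0, 0.006, 0, -1, 0, 0, 0.006, 0]
}}

```text
time: 11.5
tool_pos: [0.5043, 0.3133, 0.0725]
tool_rot: [0.0, 0.039, 0.999, 0.0]
contact_force: [-0.1, -0.6, -1.5]
gripper_width: 0.238
grasp_force: 60.6
```

Call:
{"method": "servo_tool", "body": {
  "motion": [0.2, 0, 0, 0, 0, 0.2, 0, 0, 0, 0, 0.2, 0, 0, 0, 0]
}}

```text
time: 11.88
tool_pos: [0.5045, 0.3134, 0.0728]
tool_rot: [0.0, 0.039, 0.999, 0.0]
contact_force: [-1.0, -0.1, 0.1]
gripper_width: 0.595
grasp_force: 0.0
```

Call:
{"method": "servo_tool", "body": {
  "motion": [0.2, 0, 0, -0.3, 0, 0.2, 0, 0, -0.6, 0, 0.2, 0, 0, -0.9, 0, 0.2, 0, 0, -0.9, 0, 0.2, 0, 0, -0.9, 0]
}}

```text
time: 12.5
tool_pos: [0.504, 0.3131, 0.1797]
tool_rot: [-0.0, 0.039, 0.999, -0.0]
contact_force: [-0.3, -0.2, -0.5]
gripper_width: 0.604
grasp_force: 0.0
```

```bash
python3 - <<'E'
from h import *
p,d,c,P=grab("side"); save(p,"s6.png"); X=cloud(d,c,P); cv2.imwrite("pics/s6c.png",cv2.resize(p[230:400,170:370,::-1],(600,510)))
for n in ["side","top"]:
    if n=="top": p,d,c,P=grab(n); X=cloud(d,c,P)
    for r in models.regions_of(n,"offcut")[:5]:
        m=r["mask"]&(d>0); print(n,r["p"],np.round(r["pixel"]),p[int(r["pixel"][1]),int(r["pixel"][0])],np.median(X[m],0).round(3))
E
```

```text
side 0.47 [304. 242.] [245 182 219] [0.448 0.076 0.015]
side 0.45 [222. 298.] [219 177  92] [0.593 0.309 0.029]
top 0.67 [296. 154.] [ 37 144  48] [ 0.732 -0.001  0.016]
top 0.6 [344. 155.] [228 127 161] [ 0.726 -0.135  0.017]
top 0.59 [272. 252.] [199 113 136] [0.446 0.073 0.017]
top 0.52 [185. 198.] [190 139  44] [0.596 0.304 0.022]
```

View pics/s6c.png

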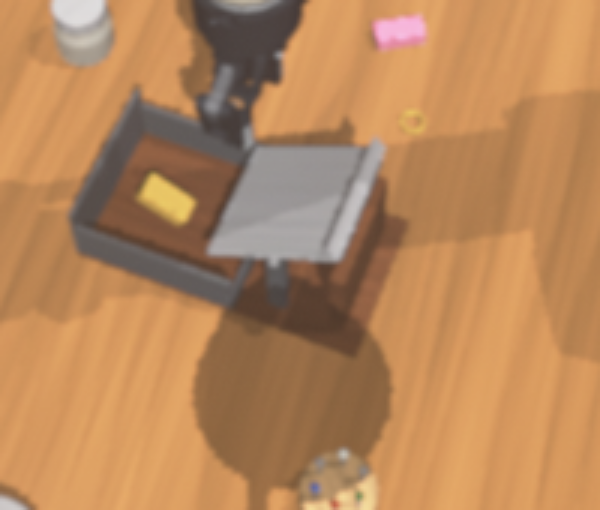

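The offcut is in the bin (at (222,298) in the side view) and the tray is empty. Next, the bar.

```bash
python3 -c "
from h import *
goto(.4523,-.1556,.14,190.6)"
```

```text
shift [ 0.12  -3.925  0.328] turn -0.3349241789293956 heading 175.53 pos [0.5035 0.3129 0.1786]
```

Call:
{"method": "servo_tool", "body": {
  "motion": [0.6, 0.03, -0.49, 0, 0, 0.6, 0.03, -0.98, 0, 0, 0.6, 0.03, -0.98, 0, 0]
}}

```text
time: 13.08
tool_pos: [0.491, 0.1934, 0.1794]
tool_rot: [-0.001, 0.041, 0.999, -0.001]
contact_force: [0.8, 1.0, -0.3]
gripper_width: 0.797
grasp_force: 0.0
```

Call:
{"method": "servo_tool", "body": {
  "motion": [0.6, 0.03, -0.49, 0, 0, 0.6, 0.03, -0.98, 0, 0, 0.6, 0.03, -0.98, 0, 0]
}}

```text
time: 13.45
tool_pos: [0.4786, 0.0771, 0.1799]
tool_rot: [-0.0, 0.041, 0.999, -0.0]
contact_force: [-0.0, 1.2, 0.1]
gripper_width: 0.802
grasp_force: 0.0
```

Call:
{"method": "servo_tool", "body": {
  "motion": [0.6, 0.03, -0.49, 0, 0, 0.6, 0.03, -0.98, 0, 0, 0.6, 0.03, -0.98, 0, 0]
}}

```text
time: 13.82
tool_pos: [0.4661, -0.0394, 0.1801]
tool_rot: [-0.0, 0.041, 0.999, 0.0]
contact_force: [0.2, 0.5, -0.6]
gripper_width: 0.799
grasp_force: 0.0
```

Call:
{"method": "servo_tool", "body": {
  "motion": [0.6, 0.03, -0.49, 0.1, -0.2, 0.6, 0.03, -0.98, 0.3, -0.33, 0.6, 0.03, -0.98, 0.3, -0.33, 0.6, 0.03, -0.98, 0.3, -0.33]
}}

```text
time: 14.32
tool_pos: [0.4538, -0.1531, 0.1442]
tool_rot: [-0.0, -0.091, 0.996, 0.001]
contact_force: [-0.6, 0.4, 0.4]
gripper_width: 0.802
grasp_force: 0.0
```

```bash
python3 - <<'E'
from h import *
p,d,c,P,X=brass("wrist","w7.png"); Z=X[...,2]
# rail upright top edge (z~.038): face line fit near rail
T=toolT(); n=np.array([np.cos(np.radians(10.6)),np.sin(np.radians(10.6))]); t=np.array([-n[1],n[0]])
a=X[...,:2]@n; b=X[...,:2]@t
C=np.array([.504,-.1665]); a0=C@n; b0=C@t
m=(d>0)&(Z>.033)&(Z<.042)&(a-a0>.09)&(a-a0<.125)&(abs(b-b0)<.16); print(m.sum())
if m.sum()>50:
    A=a[m]-a0;B=b[m]-b0; bins=np.arange(-.15,.151,.02); pts=[(B[(B>l)&(B<l+.02)].mean(),np.percentile(A[(B>l)&(B<l+.02)],5)) for l in bins if ((B>l)&(B<l+.02)).sum()>8]; pts=np.array(pts); print(pts.round(4)); print(np.polyfit(pts[:,0],pts[:,1],1))
w=(d>0)&(Z<.016)&(Z>.006)&(cv2.cvtColor(p,cv2.COLOR_RGB2HSV)[...,1]<90)
k,lab,st,_=cv2.connectedComponentsWithStats(w.astype(np.uint8)); i=1+st[1:,4].argmax(); print("board",rect(X[lab==i]),st[i])
goto(.4523,-.1556,.08,190.6)
E
```

```text
wrist [203 111  64  11 514] (array([ 388.2, -208.7]), array([59.8,  8.1], dtype=float32), 102.83) 0.021757137126628273
wrist [ 182  213  193   49 4184] (array([ 501.2, -146.4]), array([199.1,  22.7], dtype=float32), 109.37) 0.028520670391434494
1190
[[-0.0598  0.106 ]
 [-0.0401  0.1059]
 [-0.0203  0.1061]
 [-0.0003  0.106 ]
 [ 0.0199  0.1059]
 [ 0.0397  0.106 ]
 [ 0.0596  0.1061]
 [ 0.0802  0.1061]
 [ 0.1003  0.106 ]
 [ 0.1111  0.1066]]
[0.00206218 0.10601385]
board (array([ 489.4, -170.6]), array([319.8, 246.1], dtype=float32), 100.64) [   88    97   334   223 55251]
shift [ 0.019 -0.019  0.539] turn -0.0026675572642893206 heading -169.52 pos [ 0.4541 -0.1529  0.1447]
```

View pics/w7.png

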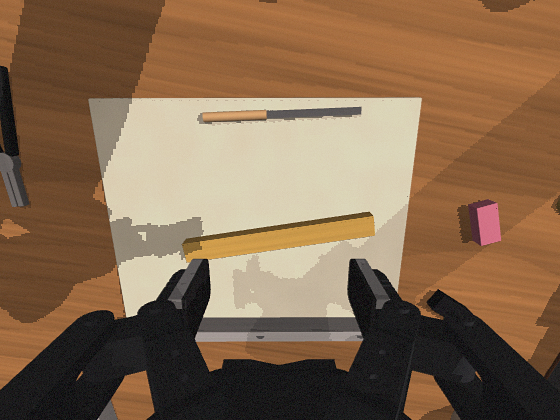

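The wrist view shows the bar at (280,235), the file at (280,115) and the rail along row 328. The rail face fit agrees with the board pose. I'll come down behind the bar.

Call:
{"method": "servo_tool", "body": {
  "motion": [0.6, 0.02, -0.02, 0.3, 0, 0.6, 0.02, -0.02, 0.6, 0, 0.6, 0.02, -0.02, 0.9, 0, 0.6, 0.02, -0.02, 0.95, 0, 0.6, 0.02, -0.02, 0.95, 0]
}}

```text
time: 15.0
tool_pos: [0.4523, -0.1566, 0.0315]
tool_rot: [0.001, -0.091, 0.996, -0.0]
contact_force: [-0.7, -0.5, -0.5]
gripper_width: 0.795
grasp_force: 0.0
```

```bash
python3 - <<'E'
from h import *
p,d,c,P=grab("wrist"); X=cloud(d,c,P); T=toolT(); Y=(X-T[:3,3])@T[:3,:3]
for s in (-1,1):
    k=(d>.05)&(d<.165)&(Y[...,1]*s>.025)&(Y[...,1]*s<.065)&(abs(Y[...,0])<.016)&(Y[...,2]<-.03); q=Y[k]; q=q[q[:,2]>q[:,2].max()-.004]; print(len(q),q.min(0).round(4),q.max(0).round(4))
goto(.4523,-.1556,-.027,190.5)
E
```

```text
64 [-0.0106 -0.035  -0.0468] [ 0.0094 -0.0344 -0.0429]
54 [-0.0099  0.0334 -0.0465] [ 0.0099  0.0382 -0.0426]
shift [0.003 0.015 0.494] turn -0.001036519307732912 heading -169.55 pos [ 0.4529 -0.1572  0.0323]
```

Call:
{"method": "servo_tool", "body": {
  "motion": [0.6, 0, 0.01, 0.2, 0, 0.6, 0, 0.01, 0.4, 0, 0.6, 0, 0.01, 0.475, 0, 0.6, 0, 0.01, 0.475, 0, 0.6, 0, 0.01, 0.475, 0]
}}

```text
time: 15.68
tool_pos: [0.4524, -0.1568, -0.025]
tool_rot: [0.001, -0.09, 0.996, -0.001]
contact_force: [-0.9, 0.2, -1.1]
gripper_width: 0.801
grasp_force: 0.0
```

Call:
{"method": "servo_tool", "body": {
  "motion": [0.6, -0.1, 0, 0, 0, 0.6, -0.16, 0, 0, 0, 0.6, -0.22, 0, 0, 0, 0.6, -0.28, 0, 0, 0, 0.6, -0.34, 0, 0, 0]
}}

```text
time: 16.3
tool_pos: [0.4899, -0.1484, -0.0268]
tool_rot: [-0.002, -0.091, 0.996, 0.001]
contact_force: [-5.2, -0.2, 4.1]
gripper_width: 0.804
grasp_force: 3.0
```

Call:
{"method": "servo_tool", "body": {
  "motion": [0.6, -0.06, 0, 0, 0, 0.6, -0.12, 0, 0, 0, 0.6, -0.18, 0, 0, 0, 0.6, -0.24, 0, 0, 0, 0.6, -0.3, 0, 0, 0]
}}

```text
time: 16.92
tool_pos: [0.5253, -0.1423, -0.0268]
tool_rot: [-0.002, -0.091, 0.996, 0.0]
contact_force: [-6.7, -1.4, 4.3]
gripper_width: 0.8
grasp_force: 3.5
```

```bash
python3 - <<'E'
from h import *
brass("wrist","w8.png"); brass("top","t8.png"); s=manip.state(); print(s["contact_force"]); n=np.array([np.cos(np.radians(10.5)),np.sin(np.radians(10.5))]); print(s["tool_pos"], s["tool_pos"][:2]@n, np.array([.6072,-.1472])@n)
E
```

```text
wrist [  66  297   90   28 1263] (array([ 553.7, -220.1]), array([40.2,  9.2], dtype=float32), 107.12) 0.02704917748209168
wrist [ 195  297  168   49 7398] (array([ 547.5, -139.3]), array([81.2, 22.8], dtype=float32), 100.28) 0.028480612814870562
wrist [ 401  297   89   27 1252] (array([525.4, -62.1]), array([39.6,  9. ], dtype=float32), 97.17) 0.026883415266686667
top [311 115  69  20 471] (array([ 815.1, -131.7]), array([193.9,  25.2], dtype=float32), 80.0) 0.024898980218393207
top [183 190  10  16 112] (array([597.6, 304.7]), array([44. , 23.3], dtype=float32), 175.92) 0.023467417909787236
top [311 218  23  11 163] (array([534.7, -70.4]), array([61.9, 21.5], dtype=float32), 101.46) 0.028530584161659656
top [103 264  23  22 348] (array([381. , 497.8]), array([60.6, 57.4], dtype=float32), 92.53) 0.02817898790831097
top [463 268  37  58 125] (array([ 357. , -494.9]), array([165. ,  80.2], dtype=float32), 160.63) 0.02789809551255118
[-2.51581147 -0.52449845  1.72587859]
[ 0.52667605 -0.14218375 -0.02679718] 0.49194587952891244 0.5702073105203891
```

Call:
{"method": "servo_tool", "body": {
  "motion": [0.6, -0.07, 0, -0.015, 0, 0.6, -0.14, 0, -0.015, 0, 0.6, -0.2, 0, -0.015, 0, 0.6, -0.26, 0, -0.015, 0, 0.6, -0.32, 0, -0.015, 0]
}}

```text
time: 17.65
tool_pos: [0.5648, -0.1352, -0.0249]
tool_rot: [-0.0, -0.091, 0.996, 0.0]
contact_force: [-3.2, -0.8, -1.5]
gripper_width: 0.801
grasp_force: 1.4
```

Call:
{"method": "servo_tool", "body": {
  "motion": [0.6, -0.015, 0, 0, 0, 0.6, -0.03, 0, 0, 0, 0.6, -0.04, 0, 0, 0, 0.6, -0.05, 0, 0, 0]
}}

```text
time: 18.15
tool_pos: [0.5703, -0.1343, -0.0247]
tool_rot: [-0.0, -0.09, 0.996, 0.0]
contact_force: [-2.7, -0.6, -1.3]
gripper_width: 0.795
grasp_force: 1.4
```

Call:
{"method": "servo_tool", "body": {
  "motion": [0.6, -0.006, 0, 0, 0, 0.6, -0.012, 0, 0, 0, 0.6, -0.012, 0, 0, 0]
}}

```text
time: 18.52
tool_pos: [0.5717, -0.1341, -0.0248]
tool_rot: [-0.0, -0.091, 0.996, -0.0]
contact_force: [-2.9, -0.9, -1.0]
gripper_width: 0.8
grasp_force: 1.4
```

Call:
{"method": "servo_tool", "body": {
  "motion": [0.6, -0.006, 0, 0, 0, 0.6, -0.012, 0, 0, 0, 0.6, -0.012, 0, 0, 0]
}}

```text
time: 18.9
tool_pos: [0.5719, -0.1341, -0.0252]
tool_rot: [-0.002, -0.091, 0.996, -0.0]
contact_force: [-5.1, -2.4, -0.1]
gripper_width: 0.799
grasp_force: 3.3
```

Call:
{"method": "servo_tool", "body": {
  "motion": [0.6, -0.01, 0, 0, 0, 0.6, -0.01, 0, 0, 0, 0.6, -0.01, 0, 0, 0]
}}

```text
time: 19.27
tool_pos: [0.5718, -0.1341, -0.0253]
tool_rot: [-0.003, -0.091, 0.996, -0.0]
contact_force: [-10.9, -3.3, 2.5]
gripper_width: 0.802
grasp_force: 5.4
```

Call:
{"method": "servo_tool", "body": {
  "motion": [0.6, -0.01, 0, 0, 0, 0.6, -0.01, 0, 0, 0, 0.6, -0.01, 0, 0, 0]
}}

```text
time: 19.65
tool_pos: [0.5717, -0.134, -0.0254]
tool_rot: [-0.005, -0.091, 0.996, -0.0]
contact_force: [-14.3, -3.5, 6.0]
gripper_width: 0.801
grasp_force: 7.7
```

The bar is seated, since the force rises without further motion. I'll retreat and check.

Call:
{"method": "servo_tool", "body": {
  "motion": [0.6, 0.05, 0, 0, 0, 0.6, 0.2, 0, 0, 0, 0.6, 0.4, 0, -0.1, 0, 0.6, 0.5, 0, -0.5, 0, 0.6, 0.6, 0, -0.9, 0]
}}

```text
time: 20.27
tool_pos: [0.5055, -0.1464, 0.0852]
tool_rot: [0.002, -0.09, 0.996, -0.0]
contact_force: [1.1, -0.3, 0.3]
gripper_width: 0.796
grasp_force: 0.0
```

Call:
{"method": "servo_tool", "body": {
  "motion": [0.6, 0, 0, -0.4, 0, 0.6, 0, 0, -0.7, 0, 0.6, 0, 0, -0.7, 0]
}}

```text
time: 20.65
tool_pos: [0.5085, -0.1475, 0.173]
tool_rot: [0.006, -0.091, 0.996, -0.003]
contact_force: [0.1, -0.3, -0.7]
gripper_width: 0.798
grasp_force: 0.0
```

```bash
python3 - <<'E'
from h import *
p,d,c,P,X=brass("wrist","w9.png"); Z=X[...,2]
n=np.array([np.cos(np.radians(10.5)),np.sin(np.radians(10.5))]); t=np.array([-n[1],n[0]]); C=np.array([.504,-.1665])
a=X[...,:2]@n-C@n; b=X[...,:2]@t-C@t
hsv=cv2.cvtColor(p,cv2.COLOR_RGB2HSV)
m=(d>0)&(Z>.024)&(Z<.033)&(a>.06)&(a<.12)&(hsv[...,1]>110); r=(d>0)&(Z>.035)&(Z<.042)&(a>.09)&(a<.125)
for l in np.arange(-.12,.16,.02):
    f=lambda k,q:(round(float(np.percentile(a[k][(b[k]>l)&(b[k]<l+.02)],q)*1000),1) if ((b[k]>l)&(b[k]<l+.02)).sum()>8 else None)
    print(round(l,2),"bar",f(m,3),f(m,97),"rail front",f(r,5))
print("bar y",np.percentile(b[m],[.5,99.5]))
E
```

```text
wrist [211  50  61  12 508] (array([ 388.7, -208.9]), array([58.9,  8.4], dtype=float32), 102.58) 0.021701996605235113
wrist [ 195  248  172   21 3115] (array([ 594.4, -131.7]), array([198.8,  23. ], dtype=float32), 100.6) 0.028485383399800113
-0.12 bar None None rail front 106.3
-0.1 bar 84.9 92.5 rail front None
-0.08 bar 84.5 105.1 rail front 106.4
-0.06 bar 84.5 105.9 rail front 106.3
-0.04 bar 84.6 105.7 rail front 106.2
-0.02 bar 84.5 105.7 rail front 106.1
0.0 bar 84.5 105.7 rail front 106.2
0.02 bar 84.5 105.7 rail front 106.2
0.04 bar 84.4 105.8 rail front 106.1
0.06 bar 84.5 105.8 rail front 106.1
0.08 bar 84.4 105.8 rail front 106.0
0.1 bar 84.1 92.8 rail front None
0.12 bar None None rail front 105.9
0.14 bar None None rail front 106.2
0.16 bar None None rail front None
bar y [-0.07934874  0.11549404]
```

View pics/w9.png

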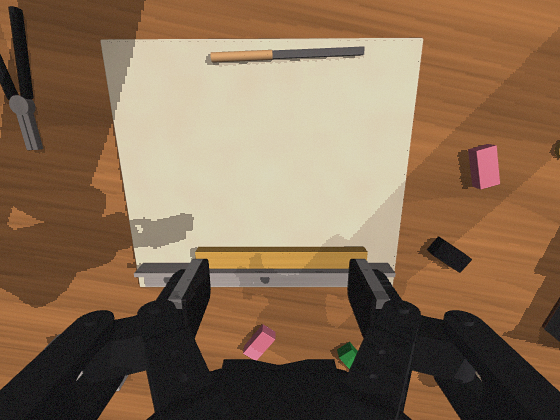

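The picture shows the bar at (281,257) lying flush along the rail and within its length. The file hasn't moved, and nothing touches the gripper.

```bash
python3 -c "
from plant import job_done; print(job_done())"
```

```text
the job is handed in; nothing more can be done
None
```

The job is handed in at about 21 s: the brass offcut tipped off the tray into the bin, then the bar was pushed flush against the rail within its length, after one empty first grasp that moved nothing; I moved no other tools.

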